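# Show the washed plate to the camera

## Robot

A 7-joint arm with a two-finger parallel gripper is mounted at the origin on the work surface. World frame = base frame: x ahead of the robot, y to its left, z up, the work surface at z = 0. Lengths are in m, angles in rad, forces in N, time in s.
With the tool pointing down it reaches from about 0.425 to 0.875 m from the base axis. Payload 4.7 kg.
Tool frame: the origin (TCP) lies at the very end of the fingers, on their centre line; the grasp point (between the pads) lies 19 mm behind it; z points along the fingers, y is the line along which they close (so a half turn about z gives the same grasp; the last joint's range is limited). The gripper opens to 87 mm and grips with 3 to 60 N. Pads are 19 mm wide; open, the fingers measure 117 mm over their backs; the gripper's body (75 mm by 190 mm) begins 51 mm behind the grasp point.
Start: joints at [-1.182, 0.321, -0.07, 1.45, 0.023, 1.371, -0.057], TCP at [0.238, 0.605, 0.223] pointing down, gripper open.
Joint ranges: [-2.86, 2.86], [-0.3, 2.09], [-1.38, 1.24], [0.06, 2.45], [-1.56, 4.7], [0.09, 2.05], [-2.69, 2.69]. Speed limits (rad/s): [2.57, 2.57, 3.14, 3.14, 3.14, 3.14, 3.14].

## Interface

Orientations are given as a rotation vector (axis times angle).
In Python, from bench import ctrl gives the robot as it stands.
- The arm moves only by the shell command python3 -m jog 'ROWS' [FORCE]. ROWS is JSON, a list that holds one entry, the list of rows, each a list of 7 numbers: the shift along the tool's x, y, z in mm, then the turn, a rotation vector about the tool's x, y, z in degrees, then the finger opening in mm, from 0 to 87. A call has 1 to 10 rows; each row is the pose to reach, as a shift and turn from the pose commanded when the call began, along the tool's axes at that moment; what a row does not reach only later rows make up. A row lasts 1/10 s, in which the tool goes at most 50 mm and 8.59 degrees, less where a joint would pass 70% of its speed; a pose out of reach is approached as far as the arm can. A call with a gripper value outside its range is refused whole. The fingers move at their own pace and stop on an object; FORCE is the grip in N (left out, the last holds). Time passes only in rows, so rows that repeat a pose let the fingers close. It gives the time, the measured TCP pose, the force, the opening and the grip force at its end, in the units of the state.
- ctrl.get_state(): the state, without advancing time (a new reading comes with each control period).
- ctrl.get_image(name): name is "scene" or "top"; returns a dict with "image" (384x512x3 uint8, red, green, blue), "depth" (384x512 float32, m along the optical axis (not along the pixel's ray), 0 where there is no reading), "fov_y" (degrees; the focal length in pixels is half the picture's height over the tangent of half this angle, whatever the lens; pixels are square), "cx", "cy" (the principal point, pixels), "rvec" (rotation vector, rad) and "tvec" (3), from world to camera coordinates, as OpenCV has them. Camera axes: x right, y down, z forward; pixel columns grow to the right and rows downward; lengths in m; the calibration is good to about 2 mm. A picture is of the moment at which its call begins.
- ctrl.close_job(): hands the job in; it is judged then, once.
The state is a dict: "time": time; "joint_positions": joint angles; "qd": joint speeds; "joint_torque": joint torques, N m; "position": TCP position; "tool_rot": TCP orientation; "ft_force": force on the tool from outside, world axes, zero at the start; "torque": the same for the moment, N m; "grip_width": opening from 0.0 (shut) to 1.0 (fully open); "grip_force": force on a finger pad.
Only numpy, scipy, OpenCV 4.12 (cv2) and the standard library are available. Lean on these libraries where they do the work, as an engineer would, in place of code of your own. Each camera call takes 0.05 s, during which the arm holds its last target. There are 200 camera calls.

## Task

Take the large plate out of the wooden drying rack and show its eating face (the hollow side, not the side with the foot) to the camera on the stand: hold it in the air upright and square to the lens, its middle level with the lens and about 15 cm straight in front of it. Finish while still holding it there, steady, with nothing but the gripper carrying it. Do not knock the camera and leave the two dessert plates, the mug, the jar and the creamer where they are.

Things in the scene. Friction and masses are not known exactly. Their poses are not given: they have to be found in the camera images.
- plate: Large round pale blue ceramic plate, 180 mm in diameter, about 0.3 kg, loose on edge in the rack (may lean 4 degrees). Origin: middle of its 8 mm thick disc. x is the plate's axis: -x out of the hollow eating face, +x out of the back with its round foot (104 mm in diameter, 5 mm high). In the rack z is up. The 8 mm rim can be pinched from above down to 36 mm below the top edge.
- dessert_a: A smaller round plate of the same ceramic, 140 mm in diameter, 8 mm thick, standing in the rack; origin at the middle of its disc, axes as for the large plate. Leave it in its place.
- dessert_b: The other smaller plate, the same as dessert_a. Leave it in its place.
- rack: Dark wooden drying rack, fixed, 190 (x) x 120 x 72 mm; origin: centre of its underside. Plates stand on two rails, axes along x, eating faces to -x, in any order, in slots at x = -50, 0, +50 mm, each 12 mm wide between upright pegs (y = +-50 mm) that reach up to 72 mm. The large plate's middle is 103 mm and its top edge 193 mm above the counter; the dessert plates reach to 149 mm.
- lens (a point): Centre of the front of the camera's lens (30 mm in diameter), on a black camera head (34 x 62 x 42 mm) on a post. The lens looks level along this point's -x axis; z is up. Its height above the counter differs from run to run, 190 to 240 mm.
- stand: The camera's stand, fixed to the counter: round black base 90 mm in diameter, 12 mm high, with a 12 mm post up to 262 mm, and the camera head on it. Origin: centre of the base's underside; the lens front is 42 mm from it towards its -x.
- mug: Pale blue mug with a handle, 80 mm in diameter, 90 mm high; origin at the centre of its underside. Bystander.
- spice_jar: Glass jar with a cork lid, 48 mm in diameter, 95 mm high; origin at the centre of its underside. Bystander.
- creamer: White cup without a handle, 64 mm in diameter, 75 mm high; origin at the centre of its underside. Bystander.

How it is judged:
On the way:
1. the large plate is lifted clear of the rack in the gripper (height (world z) of plate above 0.165 m and contact force between plate and the fingers above 1 N and contact force between plate and rack below 0.1 N), for 0.2 s.
At the end, for the whole second after the job is handed in: Gripper alone holds the large plate at rest in the air: middle 150 mm (+-35) in front of the lens, within 25 mm sideways and in height of its line of sight, axis within 0.2 rad of it, eating face to the lens. Dessert plates within 25 mm, mug, jar and creamer within 20 mm of their start (x of plate in the frame of lens between -0.185 and -0.115 m and y of plate in the frame of lens between -0.025 and 0.025 m and z of plate in the frame of lens between -0.025 and 0.025 m and angle between the x axis of plate and the x axis of lens, either way round below 0.2 rad and x of lens in the frame of plate below -0.1 m and contact force between plate and the fingers above 1 N and contact force between plate and rack below 0.1 N and contact force between plate and stand below 0.1 N and contact force between plate and mug below 0.1 N and contact force between plate and spice_jar below 0.1 N and contact force between plate and creamer below 0.1 N and linear speed of plate below 0.03 m/s and angular speed of plate below 0.3 rad/s and distance of each of dessert_a, dessert_b from where it was at the start of the episode below 0.025 m and distance of each of mug, spice_jar, creamer from where it was at the start of the episode below 0.02 m); the arm keeps its last pose, push and grip.
It fails at once if the camera or its stand is knocked (contact force between stand and anything else above 2 N).
It fails at once if a dessert plate is taken or knocked from its place (distance of any of dessert_a, dessert_b from where it was at the start of the episode above 0.03 m).
It fails at once if the mug, jar or creamer is pushed away (distance of any of mug, spice_jar, creamer from where it was at the start of the episode above 0.03 m).
It also fails if it takes over 35 s, if anything falls off the work surface, if the arm or the gripper's body presses on something with over 40 N, if the wrist force passes 120 N, or if a joint passes its speed limit or range.

## Working session

There is one attempt and no reset: what is moved stays moved. The work goes in short steps, Python scripts to look and compute and a shell command to move; the robot and the scene stay as the last step left them, time stands still between calls to the robot, and variables do not carry over. Pictures are saved under pics/ and viewed, at most 10 in all, crops included, and the job is handed in when it is done.

```bash
ls; mkdir -p pics; python3 - <<'E'
from bench import ctrl
import cv2,numpy as np
s=ctrl.get_state();print(s)
for n in("scene","top"):
    d=ctrl.get_image(n);np.savez(f"{n}0.npz",**d);cv2.imwrite(f"pics/{n}0.png",d["image"][:,:,::-1])
    R=cv2.Rodrigues(np.array(d["rvec"]))[0];print(n,d["fov_y"],d["cx"],d["cy"],-R.T@d["tvec"],R[2],(d["depth"]>0).mean())
E
```

```text
pics
{'time': 0.0, 'joint_positions': array([-1.18194414,  0.32184809, -0.07012458,  1.45164916,  0.02263472,
        1.37078859, -0.05689472]), 'qd': array([-1.70234226e-05, -1.68665123e-03,  9.86384865e-04, -1.28493787e-03,
        5.34040753e-05,  9.97798312e-04, -6.32487375e-04]), 'joint_torque': array([ 1.96997112e-04, -4.91288352e+01, -4.03869404e-01, -3.12519729e+01,
       -6.39267638e-02,  4.39667038e-02,  1.72308191e-04]), 'position': array([0.23776418, 0.60437264, 0.22145851]), 'tool_rot': array([-5.85052602e-01, -3.08639114e+00,  2.96894171e-03]), 'ft_force': array([ 0.1629439 , -0.11923102,  0.6647354 ]), 'torque': array([0.04339038, 0.02859587, 0.02143638]), 'grip_force': 0.0, 'grip_width': 0.9980925173003096}
scene 46.93974796172305 250.47703531770196 188.53786051299994 [1.45421368 0.22627289 0.94154946] [-0.7159378  -0.21792637 -0.66328061] 0.9956715901692709
top 50.059932862576254 263.7111050513332 190.13984926896052 [ 0.41785888 -0.06292688  1.27183172] [ 0.13221199  0.02409395 -0.99092859] 0.9958140055338541
```

View pics/scene0.png

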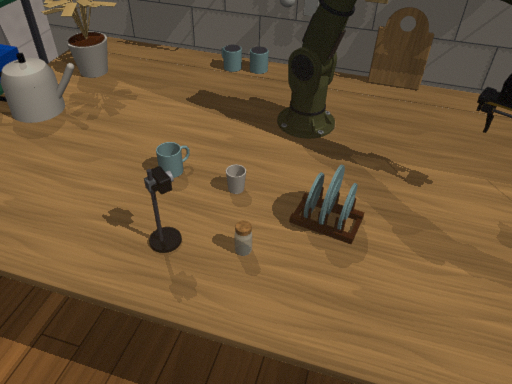

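View pics/top0.png

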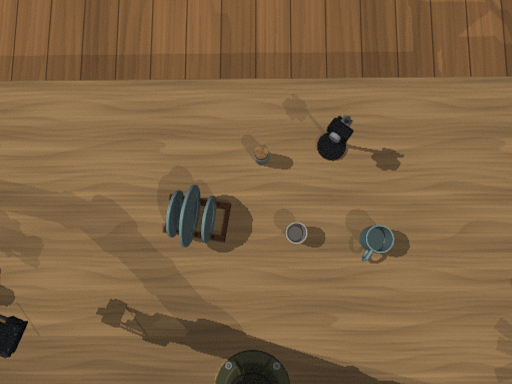

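The pictures show the rack with three plates (large one in the middle, scene (337,190), top (190,215)), camera stand at scene (160,200)/top (335,138), jar, creamer and mug. Next: enlarged crops and the point cloud.

```bash
cat > h.py <<'E'
import cv2,numpy as np
def cloud(d):
    R=cv2.Rodrigues(np.array(d["rvec"]))[0];h,w=d["depth"].shape;f=h/2/np.tan(np.radians(float(d["fov_y"]))/2)
    u,v=np.meshgrid(np.arange(w),np.arange(h));z=d["depth"]
    P=np.stack([(u-d["cx"])/f*z,(v-d["cy"])/f*z,z],-1)
    return (P-d["tvec"])@R
def blue(im):
    h=cv2.cvtColor(im,cv2.COLOR_RGB2HSV);return (h[...,0]>80)&(h[...,0]<115)&(h[...,1]>40)
E
python3 - <<'E'
from h import *
S,T=[dict(np.load(f"{n}0.npz")) for n in("scene","top")]
a=cv2.resize(S["image"][155:265,130:270],None,fx=2.9,fy=2.9,interpolation=2);b=cv2.resize(T["image"][100:210,300:440],None,fx=2.9,fy=2.9,interpolation=2)
cv2.imwrite("pics/crop.png",np.hstack([a,b])[:,:,::-1])
ps,pt=cloud(S),cloud(T)
for nm,P,D,(x0,y0,x1,y1) in(("S",ps,S,(285,155,370,245)),("T",pt,T,(155,175,240,255))):
    m=np.zeros(P.shape[:2],bool);m[y0:y1,x0:x1]=1;m&=blue(D["image"])
    n,l,st,c=cv2.connectedComponentsWithStats(m.astype(np.uint8))
    for i in range(1,n):
        if st[i,4]<40: continue
        q=P[l==i];hi=q[q[:,2]>q[:,2].max()-.03]
        cc=q[:,:2].mean(0);u,s,v=np.linalg.svd(q-q.mean(0));print(nm,c[i].round(),st[i,4],"zmax",q[:,2].max().round(3),"mean",q.mean(0).round(3),"normal",v[2].round(3),"top mean",hi.mean(0).round(3),(s/len(q)**.5).round(4), "yr",q.min(0).round(3),q.max(0).round(3))
for nm,P,(x0,y0,x1,y1) in(("S",ps,(140,160,180,200)),("T",pt,(315,110,357,162))):
    q=P[y0:y1,x0:x1].reshape(-1,3);hd=q[(q[:,2]>.16)&(q[:,2]<.3)]
    print(nm,"head",len(hd),hd.mean(0).round(3),hd.min(0).round(3),hd.max(0).round(3))
    if nm=="T": print("rect",cv2.minAreaRect(hd[:,:2].astype(np.float32)), np.histogram(hd[:,2],12))
for nm,P in(("S",ps),("T",pt)):
    q=P.reshape(-1,3);b=q[(abs(q[:,2]-.012)<.006)]
    I=cv2.cvtColor((S if nm=="S" else T)["image"],cv2.COLOR_RGB2GRAY).reshape(-1)
    b=q[(abs(q[:,2]-.012)<.006)&(I<50)&(abs(q[:,0]-.6)<.12)&(abs(q[:,1]+.22)<.12)]
    print(nm,"base",len(b),b.min(0),b.max(0))
E
```

```text
S [332. 189.] 317 zmax 0.942 mean [0.539 0.178 0.156] normal [ 0.081  0.987 -0.138] top mean [1.454 0.226 0.942] [0.1214 0.0383 0.0061] yr [0.438 0.161 0.057] [1.454 0.226 0.942]
S [314. 186.] 81 zmax 0.151 mean [0.519 0.125 0.136] normal [ 0.177  0.984 -0.025] top mean [0.515 0.127 0.139] [0.0294 0.0069 0.0019] yr [0.462 0.115 0.108] [0.558 0.137 0.151]
S [348. 202.] 191 zmax 0.942 mean [0.538 0.226 0.122] normal [ 0.095  0.991 -0.09 ] top mean [1.454 0.226 0.942] [0.0917 0.0261 0.0049] yr [0.471 0.213 0.062] [1.454 0.238 0.942]
T [183. 214.] 922 zmax 1.272 mean [0.504 0.193 0.112] normal [0.153 0.977 0.15 ] top mean [ 0.418 -0.063  1.272] [0.0619 0.0411 0.0234] yr [ 0.417 -0.063  0.02 ] [0.586 0.237 1.272]
T [208. 218.] 319 zmax 1.272 mean [0.495 0.123 0.104] normal [0.15  0.978 0.142] top mean [ 0.418 -0.063  1.272] [0.1222 0.0338 0.0083] yr [ 0.418 -0.063  0.018] [0.558 0.139 1.272]
S head 645 [ 0.731 -0.232  0.229] [ 0.686 -0.267  0.165] [ 0.756 -0.202  0.266]
T head 529 [ 0.715 -0.234  0.237] [ 0.684 -0.266  0.201] [ 0.753 -0.202  0.266]
rect ((0.718650221824646, -0.23691199719905853), (0.062115628272295, 0.06881028413772583), 53.033504486083984) (array([  2,   8,  17,  14,  33,  52, 124, 233,  20,   2,   6,  18]), array([0.20084025, 0.20624723, 0.2116542 , 0.21706118, 0.22246816,
       0.22787513, 0.23328211, 0.23868908, 0.24409606, 0.24950304,
       0.25491001, 0.26031699, 0.26572397]))
S base 186 [ 0.68591456 -0.28596766  0.00891394] [ 0.71983092 -0.20029067  0.01786439]
T base 251 [ 0.68230658 -0.28502413  0.00623652] [ 0.71928512 -0.20135079  0.01765646]
```

View pics/crop.png

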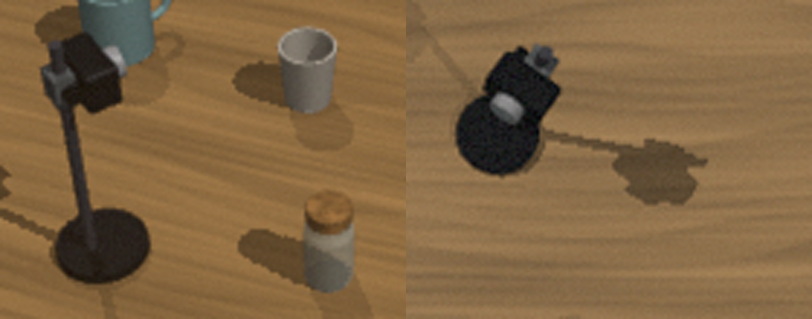

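Crops: the lens barrel (grey) is at scene (171,176)/top (335,137), the post behind it at top (347,120), so the lens looks towards the robot and its left. I still need the side of the eating faces.

```bash
python3 - <<'E'
from h import *
S,T=[dict(np.load(f"{n}0.npz")) for n in("scene","top")]
a=cv2.resize(S["image"][155:250,285:375],None,fx=4.4,fy=4.4,interpolation=2);b=cv2.resize(T["image"][170:265,155:245],None,fx=4.4,fy=4.4,interpolation=2)
cv2.imwrite("pics/rack.png",np.hstack([a,b])[:,:,::-1])
for nm,D,(x0,y0,x1,y1) in(("S",S,(300,155,372,235)),("T",T,(160,175,225,255))):
    P=cloud(D);q=P[y0:y1,x0:x1].reshape(-1,3);q=q[(D["depth"][y0:y1,x0:x1].ravel()>0)&(q[:,2]<.25)]
    t=q[q[:,2]>.157];print(nm,len(t));r=cv2.minAreaRect(t[:,:2].astype(np.float32));print("plate top rect",r,t.mean(0),t[:,2].max(),t[:,0].min(),t[:,0].max())
    u,s,v=np.linalg.svd(t-t.mean(0),full_matrices=False);print(v[2],s/len(t)**.5)
    n=v[2]*np.sign(v[2][1]);h=n[:2]/np.hypot(*n[:2])
    for z in np.arange(.06,.2,.01):
        k=q[(abs(q[:,2]-z)<.005)&(blue(D["image"])[y0:y1,x0:x1].ravel()[((D["depth"][y0:y1,x0:x1].ravel()>0))&(P[y0:y1,x0:x1].reshape(-1,3)[:,2]<.25)])]
        if len(k): print(nm,z.round(2),np.sort(((k[:,:2])@h*1000).round()).astype(int)[::max(1,len(k)//12)])
# lens: bright grey near head
for nm,D,(x0,y0,x1,y1) in(("S",S,(162,165,180,188)),("T",T,(326,128,345,148))):
    P=cloud(D);hs=cv2.cvtColor(D["image"],cv2.COLOR_RGB2HSV)[y0:y1,x0:x1];p=P[y0:y1,x0:x1]
    m=(hs[...,2]>90)&(p[...,2]>.17)&(p[...,2]<.27);q=p[m];print(nm,"lens",m.sum(),q.mean(0),q.min(0),q.max(0),np.median(q,0))
    if nm=="S": u,s,v=np.linalg.svd(q-q.mean(0),full_matrices=False);print(v,s/len(q)**.5)
P=cloud(T);q=P[110:165,312:360].reshape(-1,3);q=q[(q[:,2]>.23)&(q[:,2]<.25)];print("headtop T",cv2.minAreaRect(q[:,:2].astype(np.float32)),np.median(q,0))
P=cloud(S);q=P[160:205,140:180].reshape(-1,3);q=q[(q[:,2]>.225)&(q[:,2]<.27)]
print("headtop S",np.histogram(q[:,2],9))
for P in(cloud(S),cloud(T)):
    q=P.reshape(-1,3);q=q[(q[:,2]>.251)&(q[:,2]<.27)&(abs(q[:,0]-.73)<.08)&(abs(q[:,1]+.24)<.08)];print("posttop",q.mean(0) if len(q) else 0,len(q))
E
```

```text
S 174
plate top rect ((0.5067495107650757, 0.1787387877702713), (0.00915959570556879, 0.1373257040977478), 80.39466094970703) [0.5203919  0.17771665 0.1774362 ] 0.19573193416716353 0.43951683164088096 0.57428009116909
[0.1859934  0.98065565 0.06099958] [0.03464632 0.01104194 0.00243068]
S 0.06 [270 270 271 320 323 324]
S 0.07 [271 271 319 320 321 321 324 324 324 325]
S 0.08 [271 272 272 272 272 320 320 320 321 321 324 324 324 324 325 325]
S 0.09 [219 270 272 272 273 317 320 321 322 323 325 325 326 326]
S 0.1 [272 272 275 277 318 319 321 322 322 322 323 324 325 325 325 326]
S 0.11 [216 221 223 271 274 275 276 277 316 318 320 322 322 325 326]
S 0.12 [217 221 222 269 273 276 276 278 318 320 322 323 324 326]
S 0.13 [218 221 223 270 273 274 276 276 276 278 319 320 322]
S 0.14 [216 220 222 223 271 273 276 277 316 318 320 322 323]
S 0.15 [217 219 221 222 272 273 274 275 277 278 318 320 323]
S 0.16 [270 271 271 272 272 272 273 273 273 274 274 274 275 275 275 277]
S 0.17 [269 269 270 270 271 271 272 272 272 272 273 273 273 274 274 274 274 274
 274 274 275 275]
S 0.18 [270 270 271 272 272 273 
[... 1544 characters left out ...]
8686639]
 [-0.49123209  0.70678644  0.50906185]] [0.00810668 0.00388974 0.00260071]
T lens 47 [ 0.6983304  -0.22077633  0.23281367] [ 0.68780385 -0.23255388  0.22508397] [ 0.71024404 -0.20921559  0.23712685] [ 0.69791322 -0.22126634  0.23300175]
headtop T ((0.7182174324989319, -0.23441028594970703), (0.06235018000006676, 0.06590935587882996), 88.79622650146484) [ 0.7140722  -0.23414948  0.2396975 ]
headtop S (array([ 45,  68,  76, 188,  13,   9,   9,   6,  16]), array([0.22504882, 0.22957439, 0.23409997, 0.23862554, 0.24315112,
       0.24767669, 0.25220227, 0.25672784, 0.26125342, 0.265779  ]))
posttop [ 0.73781631 -0.2493738   0.25966099] 32
posttop [ 0.73461826 -0.24906649  0.26136372] 25
```

View pics/rack.png

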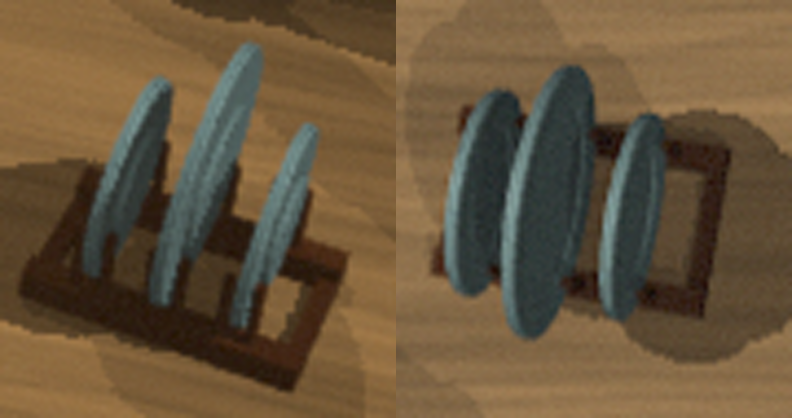

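Top view: the -y faces look recessed with a rim ring, and the scene view shows a step (foot) on the +y faces. I'll confirm with depth by radius and refine the head direction.

```bash
python3 - <<'E'
from h import *
S,T=[dict(np.load(f"{n}0.npz")) for n in("scene","top")]
h=np.array([.16,.987]);t=np.array([.987,-.16]);c=np.array([.502,.178])
for nm,D,(x0,y0,x1,y1) in(("S",S,(300,155,372,235)),("T",T,(160,175,225,255))):
    P=cloud(D)[y0:y1,x0:x1];q=P[blue(D["image"])[y0:y1,x0:x1]]
    n=(q[:,:2]-c)@h;k=(abs(n)<.02)&(q[:,2]<.25);q=q[k];n=n[k]
    a=(q[:,:2]-c)@t;r=np.hypot(a,q[:,2]-.103)
    A=np.c_[n*0+1,q[:,2]-.103,a]
    ed=r>.07
    co=np.linalg.lstsq(A[ed],n[ed],rcond=None)[0];res=(n-A@co)*1000;print(nm,"fit",co)
    for lo in range(0,95,8):
        m=(r*1000>=lo)&(r*1000<lo+8)
        if m.sum()>4: print(lo,m.sum(),np.percentile(res[m],[10,50,90]).round(1))
pts=np.vstack([cloud(D)[b:d_,a:c_].reshape(-1,3) for D,(a,b,c_,d_) in((S,(140,160,180,200)),(T,(315,110,357,162)))])
k=pts[abs(pts[:,2]-.24)<.0035][:,:2].astype(np.float32)
m=np.median(k,0);dd=np.hypot(*(k-m).T);k=k[dd<.036];print("head top",m,k.mean(0),cv2.minAreaRect(k));w,v=np.linalg.eigh(np.cov(k.T));print(w**.5*12**.5,v, np.degrees(np.arctan2(v[1],v[0])))
E
```

```text
S fit [ 0.00253461  0.01140825 -0.01634905]
8 5 [4.3 4.7 5.2]
16 5 [4.5 4.7 5.1]
24 10 [4.2 5.1 5.7]
32 15 [4.9 5.6 5.9]
40 15 [4.4 5.7 6.2]
48 57 [1.  3.7 5.7]
56 20 [0.5 0.8 2.1]
64 23 [-0.2  1.3  1.8]
72 22 [-0.6  1.4  2.6]
80 61 [-2.   0.5  2.3]
88 83 [-3.2 -0.8  2.2]
T fit [-0.00408876  0.05420835  0.00226189]
8 9 [2.2 2.6 2.9]
16 27 [2.1 2.9 3.6]
24 27 [1.7 2.6 3.5]
32 36 [2.1 2.5 3.4]
40 42 [1.7 2.8 3.6]
48 52 [1.8 2.7 3.7]
56 38 [1.5 2.9 3.8]
64 78 [-0.9  0.8  3.4]
72 72 [-1.7 -0.5  0.9]
80 99 [-1.9 -0.8  2.3]
88 117 [-2.2  0.3  3.7]
head top [ 0.71838605 -0.23388651] [ 0.7183036 -0.2338341] ((0.722902238368988, -0.23736363649368286), (0.06335326284170151, 0.058570120483636856), 63.82123565673828)
[0.0395042  0.05881966] [[-0.73274758  0.68050054]
 [ 0.68050054  0.73274758]] [137.11723081  47.11723081]
```

Confirmed: foot on +y (about 5 mm out, r<52), hollow on -y. Plate centre about (0.503,0.179), axis at 81°. Lens about (0.695,-0.216,0.219), looking at about 139.5°. Moving above the plate.

```bash
python3 -m jog '[[[0,0,-40,0,0,8,50],[0,0,-80,0,0,16,50],[-40,-30,-80,0,0,24,50],[-80,-60,-80,0,0,32,50],[-120,-89,-80,0,0,40,50],[-160,-119,-80,0,0,48,50],[-200,-149,-80,0,0,56,50],[-240,-178,-80,0,0,64,50],[-280,-208,-80,0,0,72,50],[-320,-238,-80,0,0,80,50]]]' 15
cat > rem.py <<'E'
import sys,numpy as np
from scipy.spatial.transform import Rotation as Ro
from bench import ctrl
# target: x y z yaw of tool y (deg), tool pointing down
x,y,z,a=map(float,sys.argv[1:5]);s=ctrl.get_state();a=np.radians(a)
Y=np.array([np.cos(a),np.sin(a),0]);Z=np.array([0,0,-1.]);G=Ro.from_matrix(np.c_[np.cross(Y,Z),Y,Z]);C=Ro.from_rotvec(s["tool_rot"])
print(s["time"],s["position"].round(4),s["joint_positions"].round(2),"ft",s["ft_force"].round(1),"grip",s["grip_force"],s["grip_width"])
print("shift mm",(C.inv().apply(np.array([x,y,z])-s["position"])*1000).round(1),"turn deg",np.degrees((C.inv()*G).as_rotvec()).round(1))
E
python3 rem.py .503 .179 .26 -99.2
```

```text
time: 1.1
position: [0.4492, 0.2643, 0.3023]
tool_rot: [-2.438, -1.981, 0.0]
ft_force: [1.3, 0.3, -0.1]
grip_width: 0.575
grip_force: 0.0
1.1 [0.4492 0.2643 0.3023] [-0.88  0.01  0.3   1.65 -0.    1.48 -0.78] ft [ 1.3  0.3 -0.1] grip 0.0 0.5746802731297637
shift mm [-72.5  70.1  42.3] turn deg [-0.   0.  87.4]
```

```bash
python3 -m jog '[[[-35,35,10,0,0,8,50],[-72,70,20,0,0,16,50],[-72,70,20,0,0,25,50],[-72,70,20,0,0,33,50],[-72,70,20,0,0,42,50],[-72,70,20,0,0,50,50],[-72,70,20,0,0,58,50],[-72,70,20,0,0,67,50],[-72,70,20,0,0,75,50],[-72,70,20,0,0,83,50]]]'
python3 -m jog '[[[0,0,0,0,0,4.5,50],[0,0,0,0,0,4.5,50]]]'
python3 - <<'E'
from h import *
from bench import ctrl
o=[]
for n,(a,b,c,d_) in(("scene",(270,100,390,250)),("top",(135,150,255,300))):
    d=ctrl.get_image(n);o.append(cv2.resize(d["image"][b:d_,a:c],None,fx=3.3,fy=3.3))
cv2.imwrite("pics/above.png",np.hstack(o)[:,:,::-1])
E
python3 rem.py .503 .179 .17 -99.2
```

```text
time: 2.1
position: [0.5026, 0.1817, 0.2821]
tool_rot: [3.138, -0.132, -0.001]
ft_force: [0.3, 0.2, -0.3]
grip_width: 0.574
grip_force: 0.0
time: 2.3
position: [0.5026, 0.1817, 0.2822]
tool_rot: [3.132, -0.246, -0.001]
ft_force: [-0.2, 0.5, 0.2]
grip_width: 0.573
grip_force: 0.0
2.4 [0.5027 0.1817 0.2823] [-0.81  0.05  0.43  1.66 -0.02  1.44 -2.1 ] ft [-0.1  0.2 -0.3] grip 0.0 0.5748337398994776
shift mm [  0.7   2.6 112.3] turn deg [0.  0.  0.3]
```

View pics/above.png

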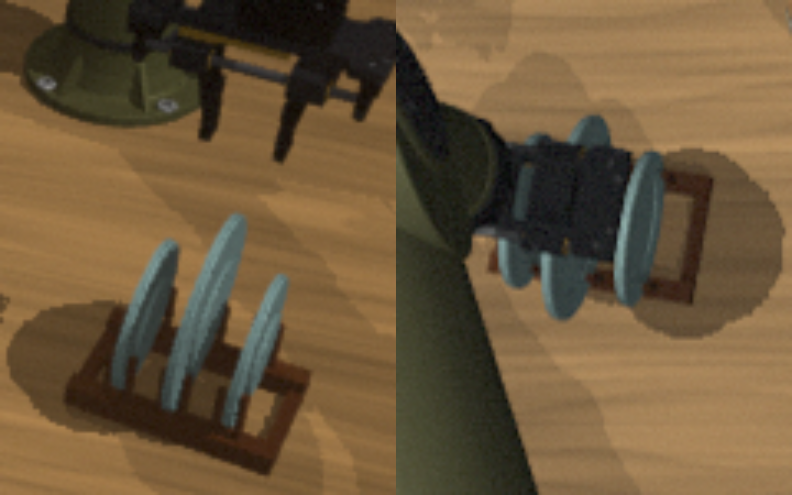

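The hand is over the large plate with the fingers either side (scene crop, fingers at (210,130) and (285,150)). Descending and gripping.

```bash
python3 -m jog '[[[0,2,30,0,0,0,50],[0,2,60,0,0,0,50],[0,2,90,0,0,0,50],[0,2,110,0,0,0,50],[0,2,120,0,0,0,50],[0,2,120,0,0,0,50]]]'
python3 -m jog '[[[0,0,0,0,0,0,0],[0,0,0,0,0,0,0],[0,0,0,0,0,0,0],[0,0,0,0,0,0,0],[0,0,0,0,0,0,0],[0,0,0,0,0,0,0],[0,0,0,0,0,0,0],[0,0,0,0,0,0,0]]]' 35
```

```text
time: 3.0
position: [0.5018, 0.1795, 0.1614]
tool_rot: [3.131, -0.244, -0.003]
ft_force: [0.8, 0.3, 0.3]
grip_width: 0.575
grip_force: 0.0
time: 3.8
position: [0.5026, 0.1783, 0.1626]
tool_rot: [3.13, -0.247, -0.001]
ft_force: [-1.3, -3.1, 2.8]
grip_width: 0.087
grip_force: 34.7
```

```bash
python3 -m jog '[[[0,0,-10,0,0,0,0],[0,0,-25,0,0,0,0],[0,0,-45,0,0,0,0],[0,0,-70,0,0,0,0],[0,0,-95,0,0,0,0],[0,0,-120,0,0,0,0],[0,0,-145,0,0,0,0],[0,0,-165,0,0,0,0],[0,0,-170,0,0,0,0],[0,0,-170,0,0,0,0]]]'
python3 - <<'E'
from h import *
from bench import ctrl
o=[]
for n,(a,b,c,d_) in(("scene",(270,80,390,250)),("top",(135,130,255,300))):
    d=ctrl.get_image(n);o.append(cv2.resize(d["image"][b:d_,a:c],None,fx=3.3,fy=3.3))
    q=cloud(d)[blue(d["image"])];q=q[(abs(q[:,0]-.5)<.12)&(abs(q[:,1]-.178)<.04)&(q[:,2]>.16)&(q[:,2]<.4)]
    u,s,v=np.linalg.svd(q-q.mean(0),full_matrices=False);print(n,len(q),q.mean(0),q.min(0),q.max(0),v[2])
cv2.imwrite("pics/lift.png",np.hstack(o)[:,:,::-1])
E
python3 rem.py .581 -.119 .279 -40.5
```

```text
time: 4.8
position: [0.503, 0.1809, 0.3339]
tool_rot: [-3.129, 0.244, -0.003]
ft_force: [-0.5, 0.5, -2.6]
grip_width: 0.089
grip_force: 34.9
scene 457 [0.53568665 0.18135634 0.2959588 ] [0.43166124 0.16700877 0.199245  ] [0.59155263 0.1973964  0.36565245] [-0.19948761 -0.97928937 -0.03459815]
top 411 [0.4991675  0.18002633 0.26710001] [0.41737925 0.163855   0.1866897 ] [0.58680437 0.19371855 0.35617632] [1.54598505e-01 9.87977191e-01 6.10479551e-04]
4.9 [0.5021 0.1802 0.3318] [-0.81  0.03  0.43  1.57 -0.01  1.54 -2.11] ft [-1.1 -0.5 -3.1] grip 34.94158020475879 0.08615480403629924
shift mm [124.5 283.3  52.6] turn deg [ -0.    0.  -58.4]
```

View pics/lift.png

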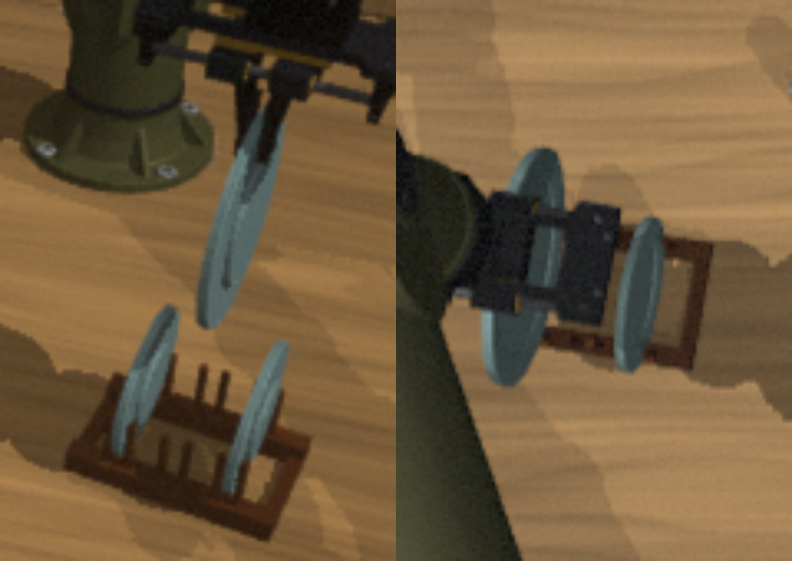

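The plate hangs vertical in the gripper, clear of the rack, and both dessert plates stand in place. Swinging to the camera.

```bash
python3 -m jog '[[[6,14,0,0,0,-3,0],[18,42,0,0,0,-9,0],[31,71,0,0,0,-15,0],[44,99,0,0,0,-21,0],[56,127,0,0,0,-27,0],[68,156,0,0,0,-33,0],[81,184,8,0,0,-39,0],[93,212,16,0,0,-45,0],[102,232,22,0,0,-49,0],[108,246,26,0,0,-51,0]]]'
python3 rem.py .581 -.119 .279 -40.5
```

```text
time: 5.9
position: [0.5702, -0.0821, 0.3045]
tool_rot: [-2.932, -1.126, 0.004]
ft_force: [1.3, 0.0, -3.1]
grip_width: 0.084
grip_force: 34.9
5.9 [ 0.5702 -0.0821  0.3045] [-0.48  0.15  0.65  1.53 -0.09  1.5  -0.66] ft [ 1.3  0.  -3.1] grip 34.942037605214864 0.08367961103223828
shift mm [-16.6  34.7  25.5] turn deg [-0.1  0.1 -7.5]
```

```bash
python3 -m jog '[[[-3,7,5,0,0,-1.5,0],[-7,14,10,0,0,-3,0],[-10,21,15,0,0,-4.5,0],[-13,28,20,0,0,-6,0],[-15,32,23,0,0,-7,0],[-17,35,25,0,0,-7.5,0],[-17,35,25,0,0,-7.5,0],[-17,35,25,0,0,-7.5,0],[-17,35,25,0,0,-7.5,0]]]'
python3 - <<'E'
from h import *
from bench import ctrl
o=[]
L=np.array([.695,-.216,.219]);l=np.radians(139.5)
for n,(a,b,c,d_) in(("scene",(120,60,270,260)),("top",(230,90,380,290))):
    d=ctrl.get_image(n);np.savez(f"{n}1.npz",**d);o.append(cv2.resize(d["image"][b:d_,a:c],None,fx=2.6,fy=2.6))
    q=cloud(d)[blue(d["image"])];q=q[(abs(q[:,0]-.58)<.1)&(abs(q[:,1]+.12)<.1)&(q[:,2]>.11)&(q[:,2]<.33)]
    f=(q-L)@np.array([np.cos(l),np.sin(l),0]);q=q[abs(f-.15)<.03]
    u,s,v=np.linalg.svd(q-q.mean(0),full_matrices=False);print(n,len(q),"mean",q.mean(0),q.min(0),q.max(0),"normal",v[2],np.degrees(np.arctan2(v[2,1],v[2,0])))
    f=(q-L)@np.array([np.cos(l),np.sin(l),0]);s=(q-L)@np.array([-np.sin(l),np.cos(l),0]);print("fwd",f.min(),np.median(f),f.max(),"side",s.min(),s.max())
    p=cloud(d).reshape(-1,3);h=p[(abs(p[:,2]-.24)<.0035)&(np.hypot(p[:,0]-.718,p[:,1]+.234)<.05)][:,:2];print("head",h.mean(0),cv2.minAreaRect(h.astype(np.float32)))
cv2.imwrite("pics/show.png",np.hstack(o)[:,:,::-1])
E
python3 rem.py .581 -.119 .279 -40.5
```

```text
time: 6.8
position: [0.5818, -0.1169, 0.2818]
tool_rot: [-2.852, -1.317, -0.001]
ft_force: [0.1, -0.7, -3.1]
grip_width: 0.089
grip_force: 34.9
scene 126 mean [ 0.60134005 -0.09496618  0.26713863] [ 0.52899837 -0.18112665  0.1637011 ] [ 0.64245365 -0.04796408  0.31205114] normal [-0.7665488   0.64218079 -0.00260111] 140.04520936302038
fwd 0.14600194018857388 0.1497032108749649 0.15451249234267125 side -0.0926327524989151 0.08129152797090777
head [ 0.72053411 -0.23362164] ((0.7160943150520325, -0.23181790113449097), (0.0581260547041893, 0.05675714462995529), 88.52240753173828)
top 18 mean [ 0.61842471 -0.06882946  0.24944088] [ 0.52508501 -0.18178051  0.21062104] [ 0.63639598 -0.04874201  0.27606149] normal [-0.76968734  0.63397438  0.07521893] 140.52247387123901
fwd 0.14989607921647263 0.15475587154521853 0.15646837820313356 side -0.08792316595585978 0.08433025272415494
head [ 0.70902749 -0.24961925] ((0.7178637385368347, -0.2527918517589569), (0.02529037743806839, 0.06135882809758186), 84.85285186767578)
6.9 [ 0.5819 -0.117   0.2818] [-0.41  0.2   0.66  1.53 -0.12  1.46 -0.45] ft [ 0.  -0.6 -2.6] grip 34.94206224102527 0.09019814820778786
shift mm [-2.1  0.6  2.8] turn deg [ 0.  -0.   0.1]
```

View pics/show.png

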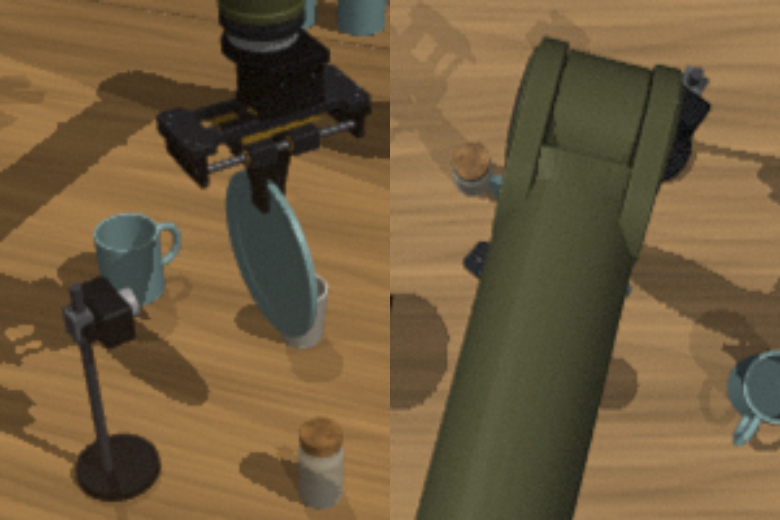

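The hollow face points at the lens. The plate is 150 mm out, its height is right and its axis is within 1° of my estimate. It touches nothing else, so I'm handing in.

```bash
python3 -m jog '[[[0,0,2,0,0,0,0],[0,0,2,0,0,0,0],[0,0,2,0,0,0,0],[0,0,2,0,0,0,0],[0,0,2,0,0,0,0]]]'; python3 -c "
from bench import ctrl
print(ctrl.close_job())"
```

```text
time: 7.4
position: [0.5818, -0.1174, 0.2796]
tool_rot: [2.853, 1.316, 0.0]
ft_force: [-0.3, -0.3, -3.0]
grip_width: 0.089
grip_force: 34.9
the job is handed in; nothing more can be done
None
```

I handed the job in at 7.4 s with only the gripper holding the large plate: upright, hollow face to the lens, measured about 15 cm in front and level with it; the hand-in gave no verdict.

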